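# Find the proud stave with an indicator and press it flush

### The job

Five staves lie dry in the bar clamps and one of them is not down on the bars. Take the digital indicator out of its wooden rest, touch its tip gently on each stave in turn, from the robot's left to its right, to find the one that stands proud, and put the indicator back upright in its rest. Press the proud stave, and not the others, down until it is flush, and leave the other things on the bench where they are.

Things in the scene. Friction and masses are not known exactly. Their poses are not given: they have to be found in the camera images.
- indicator_grip (a point): Centre of the body of the digital indicator: a grey box 26 mm thick (x), 46 mm wide (y), 62 mm tall (z), display on its -x face, loose, 0.15 to 0.24 kg. Grip it across the 46 or the 26 mm. The spindle's upper end stands 8 mm above the body and rises as the tip is pushed in. It starts upright in the rest.
- indicator_tip (a point): Lower end of the indicator's spindle, a contact point 6 mm across; untouched it lies 73 mm straight below the body's centre (8 mm stem 20 mm long under the body, then 22 mm of spindle).
- plunger (a joint): The indicator's reading: how far its spindle is pushed in, in m: 0 when free, 0.0125 at its stop. Light spring: 1.0 N to start it, 2.5 N at the stop.
- rest_top (a point): Middle of the top of the indicator's rest, where the stem hangs, 60 mm above the bench. The rest is fixed: a beech base 95 x 105 x 12 mm with two cheeks (each 60 mm in x, 36 mm in y, tops 60 mm above the bench) and between them a 16 mm slot along x, open above and at both ends.
- rest: The same rest, origin on the bench under its centre. The indicator's body stands on both cheeks, its 46 mm width (y) across the slot and its stem in the slot: body centre 91 mm above the bench.
- clamps: Two steel bar clamps on the bench, bars along y, fixed, holding the panel of five staves. Origin on the bench under the panel's centre. Their jaws hold the panel's two long edges at x = -80 and +80 mm and reach 72 mm above the bench; the screws stick out on the +y side to y = 280 mm.
- panel (a point): Centre of the panel's top face, 68 mm above the bench (same axes as the clamps). Five like staves side by side, each 260 mm long (x), 46 mm wide (y), 32 mm thick, with their centre lines at y = +92, +46, 0, -46, -92 mm; +y is the robot's left. Four are seated, with their tops in this face.
- proud_stave (a joint): How far the proud stave still stands above the others, in m: 0.0025 to 0.004 at first, 0 when seated and flush, where it stops firmly. Which of the five it is changes and is not told. The clamps nip it: some 8 N down on it slides it straight down, it stays where it is left, and the indicator's touch does not move it.
- drill: Cordless drill lying on its side on the bench (about 240 x 250 x 75 mm), a bystander. Origin at its underside.
- hammer: Joiner's hammer lying on the bench, 300 mm long, a bystander. Origin at its underside.
- chisel: Wood chisel lying on the bench, 260 mm long, a bystander. Origin at its underside.
- pencil: Flat carpenter's pencil, 170 mm, lying on the bench, a bystander. Origin at its underside.
- offcut: Offcut of beech, 85 x 45 x 32 mm, lying on the bench, a bystander. Origin at its underside.
- square: Try square lying on the bench, stock 130 mm, blade 175 mm, a bystander. Origin at its underside.
- tape_measure: Tape measure, 70 x 68 x 36 mm, lying on the bench, a bystander. Origin at its underside.
- glue_bottle: Closed glue bottle standing on the bench, 62 mm diameter, 190 mm tall, a bystander. Origin at its underside.

How it is judged:
By the outcome, as a careful person would: the job done as asked, in the order asked, and still so for the second after the job is handed in, with the robot touching nothing.
It also fails if it takes over 72 s, if anything falls off the work surface, if the arm or the gripper's body presses on something with over 40 N, if the wrist force passes 120 N, or if a joint passes its speed limit or range.

### The arm

A 6-joint arm with a two-finger parallel gripper is mounted at the origin on the work surface. World frame = base frame: x ahead of the robot, y to its left, z up, the work surface at z = 0. Lengths are in m, angles in rad, forces in N, time in s.
With the tool pointing down it reaches from about 0.275 to 0.75 m from the base axis. Payload 10.2 kg.
Tool frame: the origin (TCP) lies midway between the tips of the shut fingers; the grasp point (between the pads) lies 19 mm behind it (env.hold_point_z is the distance from the TCP to the grasp point, in m); x points along the fingers, z is the direction in which the jaws open and shut, and the axes are right-handed (so a half turn about x gives the same grasp; the last joint's range is limited). The gripper opens to 85 mm and grips with 20 to 120 N. Pads are 22 mm wide; open, the fingers measure 114 mm over their backs; the gripper's body (76 mm by 85 mm) begins 54 mm behind the grasp point. The pads swing forward as they close: fully open they stand 13 mm farther back than shut.
Start: joints at [-1.334, 0.313, 1.498, -0, 1.331, -0.223], TCP at [0.233, -0.47, 0.231] pointing down, gripper open.
Joint ranges: [-2.94, 2.94], [-0.97, 2.17], [0.19, 2.56], [-1.23, 4.37], [0.02, 3.11], [-2.88, 2.88]. Speed limits (rad/s): [2.39, 2.39, 3.01, 3.14, 3.14, 3.14].

### API

Orientations are given as a unit quaternion [x, y, z, w].
In Python, from bench import env, kinematics, monitor, eyes, job gives the robot as it stands. The module is installed in compiled form; this text tells all that it offers. Calls block until the motion is done:
- env.reach(position, orientation): joint-space move of the TCP to a pose.
- env.movel(position, velocity=0.15, frame=None, guard=None): straight line of the TCP; frame=None keeps the orientation; velocity is the mean speed in m/s. With guard (N) it stops when the force on the tool has changed by that much, and returns True; else False.
- env.set_joints(angles): joint-space move.
- env.release() and env.close_gripper(effort=None): open the fingers fully, or close them until they stop; effort is the grip in N (None keeps the last).
- env.hold(seconds).
- kinematics.ik(position, orientation): joint angles nearest the present ones, or None.
- monitor.sense(): the state.
- eyes.grab_frame(name): name is "side" or "top"; returns a dict with "frame" (420x560x3 uint8, red, green, blue), "mtx" (3x3 intrinsics, pixels), "view" (4x4, takes a point from world to camera coordinates). Camera axes: x right, y down, z forward; pixel columns grow to the right and rows downward; lengths in m; the calibration is good to about 2 mm. A picture is of the moment at which its call begins. There is no depth.
A pose or a line that the arm cannot do raises env.MotionError and nothing moves.
- job.hand_in(): hands the job in, once; it reports no verdict.
The state is a dict: "clock": time; "joints": joint angles; "qvel": joint speeds; "joint_efforts": joint torques, N m; "position": TCP position; "ee_rot": TCP orientation; "contact_force": force on the tool from outside, world axes, zero at the start; "ft_torque": the same for the moment, N m; "finger_gap": opening from 0.0 (shut) to 1.0 (fully open).
Only numpy, scipy, OpenCV 4.12 (cv2) and the standard library are available. Lean on these libraries where they do the work, as an engineer would, in place of code of your own. Each camera call takes 0.05 s, during which the arm holds its last target. There are 200 camera calls.

## Working session

There is one attempt and no reset: what is moved stays moved. The work goes in short steps, each a Python script; the robot and the scene stay as the last script left them, time stands still between calls to the robot, and variables do not carry over. Pictures are saved under pics/ and viewed, about 8 in all and at most 12, crops included, and the job is handed in when it is done.

```bash
mkdir -p pics; python3 - <<'E'
from bench import env,kinematics,monitor,eyes,job
import cv2,numpy as np
for n in("top","side"):
    f=eyes.grab_frame(n); cv2.imwrite(f"pics/{n}0.png",f["frame"][:,:,::-1]); np.savez(f"pics/{n}.npz",**f)
    print(n,f["mtx"].round(1).tolist(),f["view"].round(4).tolist())
s=monitor.sense(); print({k:np.round(v,3).tolist() for k,v in s.items()},env.hold_point_z)
E
```

```text
top [[427.5, 0.0, 277.4], [0.0, 427.5, 202.4], [0.0, 0.0, 1.0]] [[-0.0164, -0.9999, 0.0027, 0.0559], [-0.9975, 0.0161, -0.0695, 0.5353], [0.0694, -0.0039, -0.9976, 1.1566], [0.0, 0.0, 0.0, 1.0]]
side [[430.9, 0.0, 276.4], [0.0, 430.9, 216.7], [0.0, 0.0, 1.0]] [[0.9213, -0.3888, -0.0052, -0.4745], [-0.2893, -0.6765, -0.6772, 0.2426], [0.2598, 0.6254, -0.7358, 1.2724], [0.0, 0.0, 0.0, 1.0]]
{'clock': 0.1, 'joints': [-1.334, 0.313, 1.498, 0.0, 1.331, -0.223], 'qvel': [-0.001, -0.002, -0.001, 0.0, -0.0, 0.001], 'joint_efforts': [0.002, -41.29, -26.014, -0.0, 0.003, 0.0], 'position': [0.233, -0.47, 0.231], 'ee_rot': [0.373, 0.601, -0.373, 0.6], 'contact_force': [0.172, -1.359, 0.342], 'ft_torque': [-0.055, 0.003, -0.036], 'finger_gap': 1.001} 0.0187
```

View pics/top0.png

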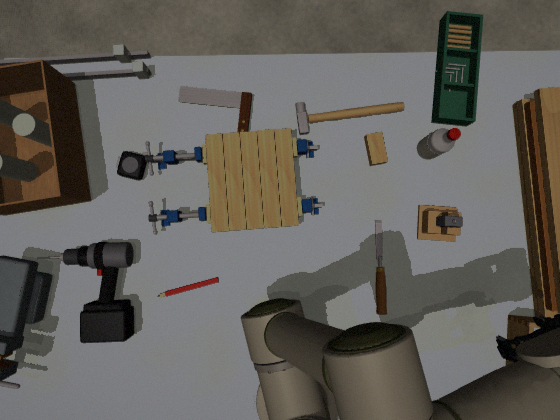

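View pics/side0.png

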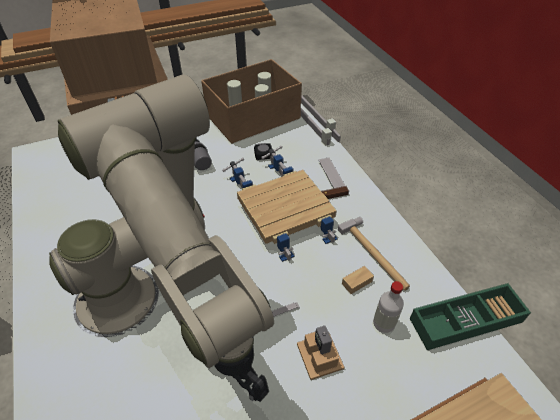

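The top view shows the panel with corners at about (206,134), (295,128), (301,226) and (211,232). The rest and indicator are at about (440,222), with the bottle near (437,144) and the chisel near (380,265). In the side view the indicator is at (323,342). I'll measure with masks and enlarged crops.

```bash
cat > h.py <<'E'
import numpy as np,cv2
from bench import env,kinematics,monitor,eyes,job
from scipy.spatial.transform import Rotation as R
def ray(f,px):
    V=f["view"]; r=V[:3,:3]; d=r.T@np.linalg.solve(f["mtx"],[px[0],px[1],1.]); return -r.T@V[:3,3],d
def plane(f,px,z):
    o,d=ray(f,px); return o+d*(z-o[2])/d[2]
def proj(f,p):
    c=f["view"][:3,:3]@np.asarray(p)+f["view"][:3,3]; q=f["mtx"]@c; return q[:2]/q[2]
def two(f,a,g,b):
    o,d=ray(f,a);p,e=ray(g,b); s=np.linalg.lstsq(np.c_[d,-e],p-o,rcond=None)[0]
    A,B=o+d*s[0],p+e*s[1]; return (A+B)/2,np.linalg.norm(A-B)
def down(yaw):  # tool x down, jaws (tool z) along horizontal direction at yaw from world x
    x=np.array([0,0,-1.]);z=np.array([np.cos(yaw),np.sin(yaw),0]);return R.from_matrix(np.c_[x,np.cross(z,x),z]).as_quat()
E
python3 - <<'E'
from h import *
t=dict(np.load("pics/top.npz"));s=dict(np.load("pics/side.npz"))
for n,f,(x,y,w,h) in (("top",t,(405,190,70,65)),("side",s,(285,310,70,75))):
    pass
a=cv2.resize(t["frame"][195:250,408:474],None,fx=6,fy=6,interpolation=cv2.INTER_CUBIC)
b=cv2.resize(s["frame"][315:385,290:355],None,fx=6,fy=6,interpolation=cv2.INTER_CUBIC)
c=np.zeros((420,800,3),np.uint8); c[:a.shape[0],:a.shape[1]]=a; c[:b.shape[0],400:400+b.shape[1]]=b
cv2.imwrite("pics/crop1.png",c[:,:,::-1])
hsv=cv2.cvtColor(t["frame"],cv2.COLOR_RGB2HSV)
m=cv2.inRange(hsv,(8,70,90),(30,255,255))
for nm,(x0,x1,y0,y1) in {"panel":(195,310,120,240),"rest":(408,474,195,250)}.items():
    k=np.zeros_like(m);k[y0:y1,x0:x1]=m[y0:y1,x0:x1]
    k=cv2.morphologyEx(k,cv2.MORPH_OPEN,np.ones((7,7))) if nm=="panel" else k
    c=max(cv2.findContours(k,0,2)[0],key=cv2.contourArea)
    B=cv2.boxPoints(cv2.minAreaRect(c)); print(nm,B.round(1).tolist())
    P=np.array([plane(t,p,.068 if nm=="panel" else .012)[:2] for p in B]);print(P.round(4).tolist(),P.mean(0),np.linalg.norm(np.diff(P,axis=0),axis=1))
E
```

```text
panel [[200.60000610351562, 134.60000610351562], [294.70001220703125, 127.19999694824219], [302.3999938964844, 224.5], [208.3000030517578, 232.0]]
[[0.7167, 0.2489], [0.7329, -0.0018], [0.4735, -0.0171], [0.458, 0.2296]] [0.59526198 0.11491126] [0.25116582 0.25989422 0.24721322]
rest [[416.79998779296875, 238.5], [419.20001220703125, 204.5], [461.6000061035156, 207.5], [459.20001220703125, 241.39999389648438]]
[[0.4308, -0.3345], [0.5243, -0.3447], [0.5143, -0.4616], [0.4209, -0.4508]] [ 0.47255694 -0.39791435] [0.09404581 0.11740593 0.09404371]
```

View pics/crop1.png

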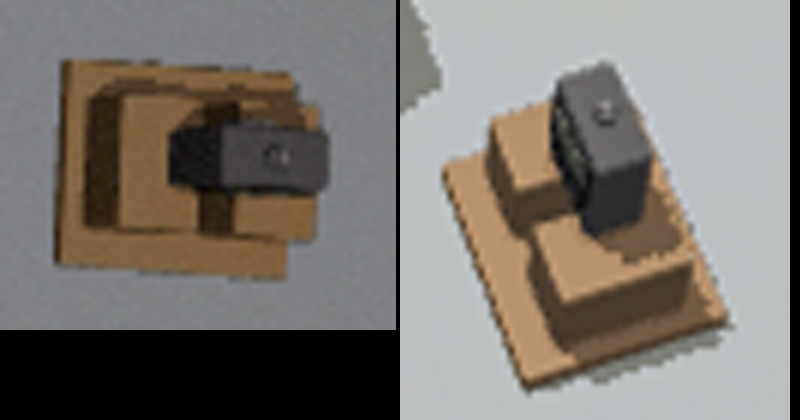

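The crops show the indicator upright, with its spindle top at crop (278,158) in the top view and (203,112) in the side view. The stem hangs in the slot and the body sits across both cheeks. The left panel mask picked up a jaw, so I'll use the clean right edge for the panel.

```bash
python3 - <<'E'
from h import *
t=dict(np.load("pics/top.npz"));s=dict(np.load("pics/side.npz"))
c=lambda x,y,ox,oy:((x+.5)/6-.5+ox,(y+.5)/6-.5+oy)
a=c(278,157,408,195);b=c(203,113,290,315)
print("spindle top",two(t,a,s,b),plane(t,a,.13),plane(s,b,.13))
print("top face corners .122",[plane(t,c(x,y,408,195),.122)[:2].round(4).tolist() for x,y in((222,125),(328,130),(328,191),(222,185))])
print("base .012",[plane(t,c(x,y,408,195),.012)[:2].round(4).tolist() for x,y in((66,60),(55,264),(286,278))])
print("cheek L .06",[plane(t,c(x,y,408,195),.06)[:2].round(4).tolist() for x,y in((122,95),(118,228),(318,108),(314,240))])
print("panel",[plane(t,p,.068)[:2].round(4).tolist() for p in((206,134),(295,128),(301,226),(211,232))])
# stave seams in top image: dark lines along rows mid panel
g=cv2.cvtColor(t["frame"],cv2.COLOR_RGB2GRAY); print(g[178:183,200:306].mean(0).astype(int).tolist())
sp=plane(t,a,.13); yaw=-.109
for y in(yaw+np.pi/2,yaw-np.pi/2,0.06,.06+np.pi):
  for p in([.47,-.4,.2],[.596,.2,.13],[.6,.01,.13]):
    q=kinematics.ik(np.array(p),down(y)); print(round(y,2),p,None if q is None else np.round(q,2).tolist())
E
```

```text
spindle top (array([ 0.47565904, -0.39248907,  0.12332866]), np.float64(8.243517445117596e-05)) [ 0.47556558 -0.38972829  0.13      ] [ 0.47357274 -0.39537811  0.13      ]
top face corners .122 [[0.4894, -0.3703], [0.4866, -0.4145], [0.4612, -0.4133], [0.4645, -0.3692]]
base .012 [[0.5242, -0.343], [0.4306, -0.3343], [0.4224, -0.44]]
cheek L .06 [[0.5054, -0.3511], [0.4469, -0.3469], [0.4983, -0.4375], [0.4402, -0.4331]]
panel [[0.7182, 0.2345], [0.7307, -0.0026], [0.4696, -0.0134], [0.4577, 0.2227]]
[128, 130, 129, 129, 129, 128, 129, 129, 112, 113, 114, 111, 109, 114, 117, 112, 108, 104, 98, 102, 103, 108, 109, 107, 106, 58, 111, 115, 114, 107, 111, 116, 114, 111, 106, 103, 101, 102, 106, 109, 109, 107, 110, 86, 112, 114, 109, 108, 114, 117, 113, 109, 105, 100, 100, 103, 107, 107, 107, 106, 49, 111, 113, 112, 106, 111, 116, 114, 109, 106, 105, 100, 101, 105, 108, 108, 107, 106, 99, 112, 113, 109, 108, 113, 114, 113, 109, 106, 102, 98, 102, 107, 108, 105, 104, 67, 84, 83, 85, 84, 89, 129, 128, 130, 130, 129]
1.46 [0.47, -0.4, 0.2] [-0.89, 0.54, 1.24, -0.0, 1.36, -2.36]
1.46 [0.596, 0.2, 0.13] [0.14, 0.63, 1.29, -0.0, 1.22, -1.32]
1.46 [0.6, 0.01, 0.13] [-0.18, 0.57, 1.39, -0.0, 1.18, -1.64]
-1.68 [0.47, -0.4, 0.2] [-0.89, 0.54, 1.24, -0.0, 1.36, 0.79]
-1.68 [0.596, 0.2, 0.13] [0.14, 0.63, 1.29, -0.0, 1.22, 1.82]
-1.68 [0.6, 0.01, 0.13] [-0.18, 0.57, 1.39, -0.0, 1.18, 1.5]
0.06 [0.47, -0.4, 0.2] [-0.89, 0.54, 1.24, -0.0, 1.36, -0.95]
0.06 [0.596, 0.2, 0.13] [0.14, 0.63, 1.29, -0.0, 1.22, 0.08]
0.06 [0.6, 0.01, 0.13] [-0.18, 0.57, 1.39, -0.0, 1.18, -0.24]
3.2 [0.47, -0.4, 0.2] [-0.89, 0.54, 1.24, -0.0, 1.36, 2.19]
3.2 [0.596, 0.2, 0.13] None
3.2 [0.6, 0.01, 0.13] None
```

```bash
python3 - <<'E'
from h import *
q=down(-.077-np.pi/2); x,y=.474,-.392
env.reach(np.array([x,y,.20]),q)
s=monitor.sense();print(s["clock"],s["contact_force"])
print(env.movel(np.array([x,y,.074]),velocity=.12,guard=6))
print(monitor.sense()["position"])
env.close_gripper(60); env.hold(.2)
s=monitor.sense();print(s["clock"],s["position"],s["finger_gap"],s["contact_force"],s["ft_torque"])
for n in("top","side"):
    f=eyes.grab_frame(n); np.savez(f"pics/{n}1.npz",**f)
    u,v=proj(f,[x,y,.09]).astype(int); u0,v0=min(max(u-50,0),460),min(max(v-50,0),320)
    cv2.imwrite(f"pics/{n}1.png",cv2.resize(f["frame"][v0:v0+100,u0:u0+100],None,fx=4,fy=4,interpolation=2)[:,:,::-1])
cv2.imwrite("pics/g1.png",np.hstack([cv2.imread("pics/top1.png"),cv2.imread("pics/side1.png")]))
E
```

```text
1.1 [-0.76450763 -0.13039137 -0.64283443]
False
[ 0.4742675  -0.39233335  0.07480584]
2.95 [ 0.47419231 -0.39224161  0.07451677] 0.5316115634537559 [-0.50747554  0.28445011  5.2021062 ] [ 0.19212684  0.09332082 -0.02055683]
```

View pics/g1.png

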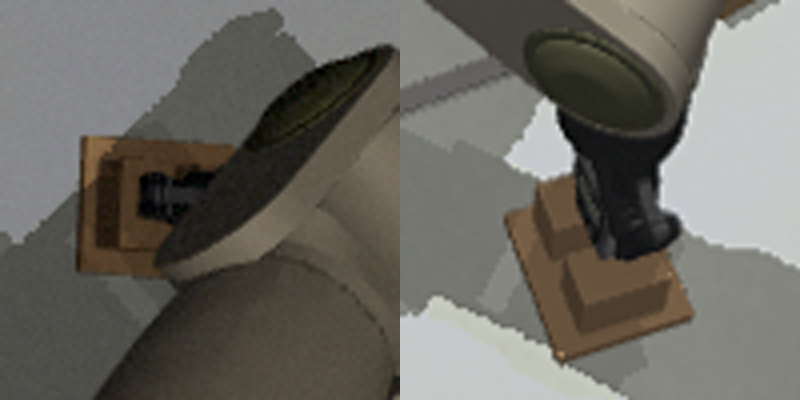

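Gripped: the gap of 0.53 matches 46 mm, and the picture shows the fingers on both ends of the body above the cheeks. Next I lift and probe the leftmost stave.

```bash
cat >> h.py <<'E'
t0=dict(np.load("pics/top.npz"))
YAW=.047
C=np.array([plane(t0,(251.3-17.45*k,180),.068)[:2] for k in(2,1,0,-1,-2)])  # left to right
def fz(n=6):
    v=[]
    for _ in range(n): env.hold(.02); v.append(monitor.sense()["contact_force"][2])
    return np.mean(v),np.std(v)
def probe(i,hov=.138):
    x,y=C[i]; p=monitor.sense()["position"]
    env.movel(np.array([x,y,hov]),velocity=.15 if i==0 else .08); env.hold(.2)
    b,sd=fz(); zs=[]
    for _ in range(3):
        hit=env.movel(np.array([x,y,.119]),velocity=.012,guard=.8)
        z=monitor.sense()["position"][2]; zs.append(round(z,5))
        if not hit or fz(4)[0]-b>.5: break
    f1=fz()[0]-b
    env.movel(np.array([x,y,z-.0015]),velocity=.01); f2=fz()[0]-b; z2=monitor.sense()["position"][2]
    env.movel(np.array([x,y,hov]),velocity=.05)
    print(i,"hit",hit,"z",zs,"sd %.2f f1 %.2f f2 %.2f z2 %.5f clock %.1f"%(sd,f1,f2,z2,monitor.sense()["clock"]))
E
python3 - <<'E'
from h import *
print(C.round(4).tolist())
p=monitor.sense()["position"]
env.movel(np.array([p[0],p[1],.19]),velocity=.12); print(fz(),monitor.sense()["finger_gap"])
env.movel(np.array([*C[0],.19]),velocity=.3); print(monitor.sense()["clock"])
probe(0)
E
```

```text
[[0.5946, 0.2077], [0.5938, 0.1616], [0.5931, 0.1155], [0.5923, 0.0694], [0.5916, 0.0233]]
(np.float64(-1.6016287780949598), np.float64(0.39952506476592464)) 0.5320568362623858
6.4583
0 hit True z [np.float64(0.12294)] sd 0.39 f1 1.18 f2 1.56 z2 0.12137 clock 9.4
```

```bash
python3 - <<'E'
from h import *
for i in(1,2,3,4): probe(i)
E
```

```text
1 hit True z [np.float64(0.12293)] sd 0.24 f1 1.26 f2 1.20 z2 0.12138 clock 12.6
2 hit True z [np.float64(0.12296)] sd 0.33 f1 1.30 f2 1.47 z2 0.12142 clock 15.8
3 hit True z [np.float64(0.12646)] sd 0.59 f1 1.37 f2 1.44 z2 0.12491 clock 18.7
4 hit True z [np.float64(0.12296)] sd 0.31 f1 1.60 f2 1.69 z2 0.12138 clock 21.9
```

Stave 4 from the left reads 3.5 mm high, while the other four agree to within 0.03 mm. I'll return the indicator now.

```bash
python3 - <<'E'
from h import *
x,y=.4742,-.3922
p=monitor.sense()["position"]
env.movel(np.array([p[0],p[1],.19]),velocity=.12)
env.movel(np.array([x,y,.19]),velocity=.25,frame=down(-.077-np.pi/2)); env.hold(.2); print(monitor.sense()["position"],fz())
print(env.movel(np.array([x,y,.080]),velocity=.08,guard=8),monitor.sense()["position"])
print(env.movel(np.array([x,y,.0735]),velocity=.015,guard=4),monitor.sense()["position"],fz())
f=eyes.grab_frame("side"); cv2.imwrite("pics/s2.png",cv2.resize(f["frame"][290:400,260:390],None,fx=4,fy=4,interpolation=2)[:,:,::-1])
s=monitor.sense();print(s["clock"],s["contact_force"],s["finger_gap"])
E
```

```text
[ 0.47447425 -0.39169284  0.19011299] (np.float64(-1.7474121120848343), np.float64(0.5095913004167761))
False [ 0.4743768  -0.39241957  0.08052618]
True [ 0.47421002 -0.392217    0.07450483] (np.float64(5.139581898201135), np.float64(0.6548987789995169))
26.7167 [-0.97570754 -0.65409251  3.96414338] 0.5341754565722121
```

View pics/s2.png

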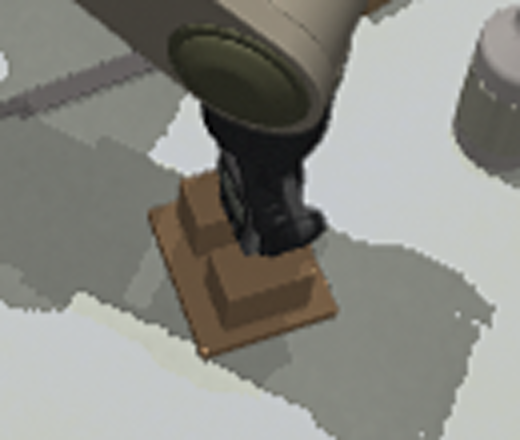

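The contact height matches the pick-up (0.0745) and the picture shows the body down on both cheeks, so I release and check that it stands.

```bash
python3 - <<'E'
from h import *
x,y=.4742,-.3922
env.release(); env.hold(.2)
env.movel(np.array([x,y,.20]),velocity=.12)
q=down(YAW)
env.reach(np.array([*C[3],.16]),q); env.close_gripper(30)
f=eyes.grab_frame("side"); g=eyes.grab_frame("top")
cv2.imwrite("pics/a3.png",np.hstack([cv2.resize(f["frame"][290:400,280:380],(400,440),interpolation=2),cv2.resize(f["frame"][150:260,230:330],(400,440),interpolation=2)])[:,:,::-1])
s=monitor.sense();print(s["clock"],s["position"],s["finger_gap"],s["contact_force"])
E
```

```text
31.2083 [0.59232914 0.06946256 0.16001755] -7.134919212826292e-05 [-0.38989687  0.65568122 -0.56298624]
```

View pics/a3.png

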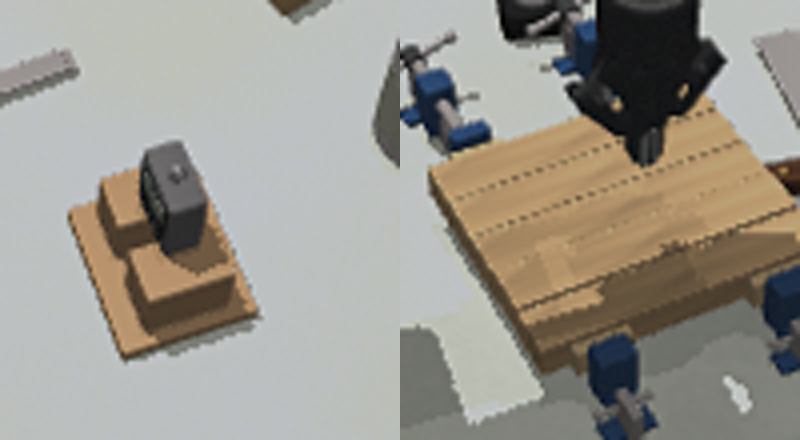

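The indicator stands upright in its rest, and the shut fingers are above the stave (crop 650,150). Now I press stave 4.

```bash
python3 - <<'E'
from h import *
x,y=C[3]
env.movel(np.array([x,y,.082]),velocity=.08); env.hold(.2); b=fz()[0]
print(env.movel(np.array([x,y,.062]),velocity=.012,guard=3.5)); z1=monitor.sense()["position"][2]; print("contact",z1,fz()[0]-b)
print(env.movel(np.array([x,y,z1-.008]),velocity=.006,guard=22)); s=monitor.sense(); print("press",s["position"],s["contact_force"][2]-b,z1-s["position"][2])
env.hold(.3); print(fz()[0]-b, monitor.sense()["position"][2],monitor.sense()["clock"])
E
```

```text
True
contact 0.07115978148738229 3.361504591427248
True
press [0.59237043 0.06941581 0.06806206] 6.211138994483687 0.0030977256475461373
5.679241215952779 0.06807894512657059 34.925
```

Travel was 3.1 mm against 3.5 mm expected. I'll press again to see whether it's at the firm stop.

```bash
python3 - <<'E'
from h import *
x,y=C[3]
for k in range(16):
    p=.0680-.0002*k
    env.movel(np.array([x,y,p]),velocity=.01); F=fz(4)[0]; z=monitor.sense()["position"][2]; print("%.4f z %.5f F %.1f"%(p,z,F))
    if F>28: break
print(monitor.sense()["clock"])
E
```

```text
0.0680 z 0.06807 F 4.4
0.0678 z 0.06806 F 6.3
0.0676 z 0.06802 F 7.4
0.0674 z 0.06803 F 8.7
0.0672 z 0.06804 F 10.5
0.0670 z 0.06800 F 12.2
0.0668 z 0.06802 F 13.7
0.0666 z 0.06798 F 15.6
0.0664 z 0.06800 F 17.1
0.0662 z 0.06797 F 18.2
0.0660 z 0.06796 F 19.9
0.0658 z 0.06795 F 21.6
0.0656 z 0.06792 F 23.1
0.0654 z 0.06794 F 24.6
0.0652 z 0.06792 F 26.2
0.0650 z 0.06791 F 27.1
39.9917
```

The stave is at a firm stop: z stays at 0.068, the panel's nominal top, while force rises to 27 N. I'll retract and take a last look.

```bash
python3 - <<'E'
from h import *
x,y=C[3]
env.movel(np.array([x,y,.16]),velocity=.1)
env.reach(np.array([.30,-.30,.30]),down(YAW)); env.hold(.3)
f=eyes.grab_frame("side"); g=eyes.grab_frame("top"); a=np.load("pics/top.npz")["frame"]
cv2.imwrite("pics/end.png",np.vstack([np.hstack([cv2.resize(f["frame"][150:260,220:350],(390,330),interpolation=2),cv2.resize(f["frame"][290:400,260:390],(390,330),interpolation=2)]),np.hstack([cv2.resize(a[70:300,60:480],(390,214)),cv2.resize(g["frame"][70:300,60:480],(390,214))])])[:,:,::-1])
print(monitor.sense()["clock"])
E
```

```text
43.2833
```

View pics/end.png

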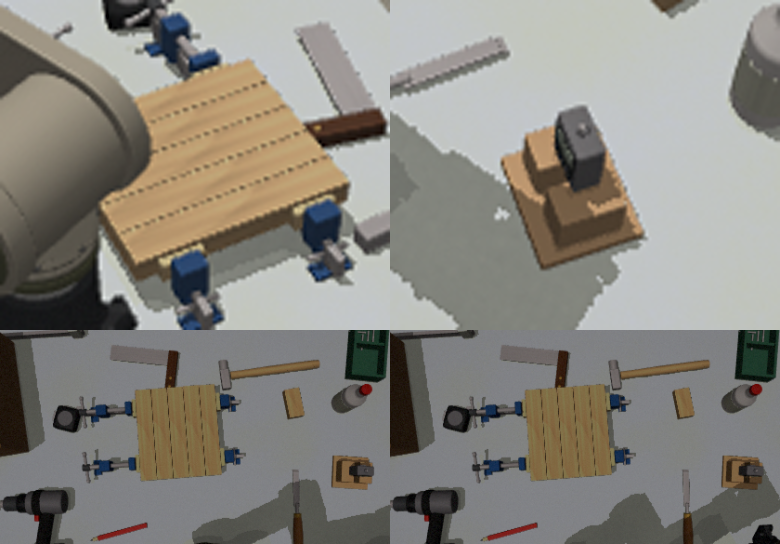

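The seams now look even across the panel, the indicator is upright in its rest, and nothing else has moved between the before and after top views.

```bash
python3 -c "
from bench import job,monitor
job.hand_in();print(monitor.sense()['clock'])"
```

```text
the job is handed in; nothing more can be done
the job is handed in; nothing more can be done
```

The job is done and handed in at about 43 s of the 72 s allowed. I touched the indicator on all five staves from left to right, and the fourth from the left stood proud by about 3.5 mm. The other four agreed to within 0.03 mm. I put the indicator back in its rest and pressed only that fourth stave, with the shut fingers.

**Last checks:**
- **Stave:** It is against a firm stop. Its height stayed at 68 mm, the panel's nominal top, while the force rose to 27 N.
- **Indicator:** It went down to the same height it was picked up from, and the final picture shows it standing upright in the rest.
- **Bystanders:** The top views before and after show nothing else on the bench moved, apart from what lay outside the cropped view.

**One disagreement:** The press moved about 3.1 mm from first contact, against the 3.5 mm measured. I put this down to the stave starting to slip as contact was detected. A second press gave no further movement. I did not measure the stave again with the indicator after pressing.

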